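Feel out the roller gap of a dough sheeter with a taper gauge

ROBOT

A 6-joint arm with a two-finger parallel gripper is mounted at the origin on the work surface. World frame = base frame: x ahead of the robot, y to its left, z up, the work surface at z = 0. Lengths are in m, angles in rad, forces in N, time in s.
With the tool pointing down it reaches from about 0.325 to 0.9 m from the base axis. Payload 6.1 kg.
Tool frame: the origin (TCP) lies on the centre line of the jaws, within the pads' length; the fingertips stand 17 mm ahead of it and the grasp point (between the pads) lies 2 mm behind it (r.tips_ahead is the distance from the TCP to the fingertips, in m); z points along the fingers, y is the line along which they close (so a half turn about z gives the same grasp; the last joint's range is limited). The gripper opens to 87 mm and grips with 3 to 60 N. Pads are 19 mm wide; open, the fingers measure 117 mm over their backs; the gripper's body (75 mm by 190 mm) begins 51 mm behind the grasp point.
Start: joints at [-1.411, 0.22, 1.526, -0, 1.395, -0.126], TCP at [0.176, -0.6, 0.24] pointing down, gripper open.
Joint ranges: [-2.98, 2.98], [-0.91, 2.08], [0.09, 2.57], [-1.24, 4.39], [0.2, 2.65], [-2.68, 2.68]. Speed limits (rad/s): [2.57, 2.57, 3.01, 3.14, 3.14, 3.14].

INTERFACE

Orientations are given as [roll, pitch, yaw] about the fixed x, y, z axes, in that order (R = Rz(yaw) Ry(pitch) Rx(roll)).
In Python, from rig import r, viewer gives the robot as it stands.
- The arm moves only by the tool drive_tool, never from a script. Its argument "moves" is a list of rows, each a list of 5 numbers: the opening in per cent of the stroke, from 0 (shut) to 100 (fully open), then the shift along the world's x, y, z in mm, then the turn about the world's z in units of 6 degrees (1.0 is 6 degrees). In form: [[fingers, tx, ty, tz, roll], ...]. A call has 1 to 20 rows; each row is the pose to reach, as a shift and turn from the pose commanded when the call began; what a row does not reach only later rows make up. A row lasts 1/10 s, in which the tool goes at most 50 mm and 8.59 degrees, less where a joint would pass 70% of its speed; a pose out of reach is approached as far as the arm can. A call with a gripper value outside its range is refused whole. The fingers move at their own pace and stop on an object; "force" is the grip in N (left out, the last holds). Time passes only in rows, so rows that repeat a pose let the fingers close. It gives the time, the measured TCP pose, the force, the opening and the grip force at its end, in the units of the state.
- r.state(): the state, without advancing time (a new reading comes with each control period).
- viewer.read_camera(name): name is "side" or "top" or "wrist"; returns a dict with "color" (480x640x3 uint8, red, green, blue), "fx", "fy", "cx", "cy" (pixels), "rvec" (rotation vector, rad) and "tvec" (3), from world to camera coordinates, as OpenCV has them. Camera axes: x right, y down, z forward; pixel columns grow to the right and rows downward; lengths in m; the calibration is good to about 2 mm. The wrist camera is an equidistant fisheye: a pixel r from the principal point sees the ray r / f radians off the axis. A picture is of the moment at which its call begins. There is no depth.
- r.close_job(): hands the job in; it is judged then, once.
The state is a dict: "time_s": time; "qpos": joint angles; "joint_velocities": joint speeds; "tau": joint torques, N m; "ee_pos": TCP position; "ee_rot": TCP orientation; "force": force on the tool from outside, world axes, zero at the start; "moment": the same for the moment, N m; "gripper_width": opening from 0.0 (shut) to 1.0 (fully open); "grip_force": force on a finger pad.
Only numpy, scipy, OpenCV 4.12 (cv2) and the standard library are available. Lean on these libraries where they do the work, as an engineer would, in place of code of your own. Each camera call takes 0.05 s, during which the arm holds its last target. There are 200 camera calls.

TASK

Take the steel taper gauge off the cutting board, lay it flat on the sheeter's bed and slide its thin end under the roller until you feel it drag snugly (a push of about 6 to 10 N), without forcing it. Let go of it there, then push the sliding backstop up until it just touches the gauge's heel, so that the reading is kept. Leave everything else on the table alone.

Things in the scene. Friction and masses are not known exactly. Their poses are not given: they have to be found in the camera images.
- sheeter: Benchtop dough sheeter, fixed: a white base with a flat steel bed, 420 mm long (its x) by 170 mm wide (its y), bed surface 40 mm above the table. Origin on the table under the middle of the bed. +x points along the bed towards the roller; the gauge goes in along +x, on the middle line y = 0.
- head: Roller head fixed on the sheeter, 110 mm along its x, same axes; origin on the bed under the roller's axis. Two white cheeks (80 mm tall, 75 mm long, 140 mm clear between), a grey motor box outside the -y one. Between them a braked steel roller, 50 mm diameter, axis along y. The clear gap under it, 8 to 13 mm, differs each time and is not measured; roller and bed do not give.
- gauge: Loose steel taper gauge, 150 x 30 mm, 0.14 to 0.28 kg, underside flat. Origin on the underside below the handle, z up, x towards the tip. Handle: upright dark block, 30 mm in x, 20 mm in y, top 60 mm above the underside; grip across y from above. Free on the bed it slides under 3 N; once nipped, the push rises by some 4 to 6 N per mm, and it stays nipped when let go.
- gauge_tip (a point): Middle of the gauge's thin end, on the underside, 135 mm ahead of its origin. 5 mm thick here, the gauge thickens by 0.12 mm per mm for 85 mm, then stays 15.2 mm thick back to the heel. More than 30 N between gauge and roller would mark the roller.
- gauge_heel (a point): middle of the gauge's heel face, on the underside, 15 mm behind its origin
- stop_face (a point): Sliding backstop at the bed's end away from the roller: aluminium block 60 mm long, 50 wide, 20 high, running on the bed's middle line; 2 to 3 N slides it, travel over 150 mm. Point: bed level, middle of its front face, which looks along the sheeter's +x. Black upright tab, 20 mm in x, 22 in y, top 62 mm above the bed, centre 45 mm behind this face; pinch across y.
- board: Green cutting board, 340 x 200 x 12 mm, lies still (heavy). Origin at its underside centre. The gauge and a spatula lie on it.
- spatula: Bystander: a spatula 240 mm long, lying on the board along its x, beside the gauge.
- jar_tall: Bystander: jar, 72 mm wide, 120 mm tall. Origin under its centre.
- jar_low: Bystander: jar, 80 mm wide, 75 mm tall. Origin under its centre.
- bowl: Bystander: steel bowl, 130 mm wide, 55 mm tall. Origin under its centre.
- cup: Bystander: white cup, 72 mm wide, 60 mm tall. Origin under its centre.
- cutter: Bystander: steel pastry ring, 70 mm wide, 45 mm tall. Origin under its centre.

How it is judged:
On the way, in this order (a step that is already met when the one before it is completed fails the run):
1. the gauge lies flat on the bed, nipped under the roller (at least 1 N between them) (contact force between gauge and head above 1 N and x of gauge_tip in the frame of head above 0.012 m and x of gauge in the frame of head below -0.03 m and z of gauge in the frame of head below 0.006 m and angle between gauge's own z axis and vertical below 0.08 rad and angle between the x axis of gauge and the x axis of sheeter, either way round below 0.15 rad), for 0.3 s.
2. the backstop's face is at the gauge's heel, within 3 mm, the gauge still nipped (all of step 1 and x of gauge_heel in the frame of stop_face between -0.004 and 0.003 m), for 0.2 s.
At the end, for the whole second after the job is handed in: The gauge lies flat (within 0.08 rad) and along the bed (within 0.15 rad), its tip at least 12 mm past the roller's axis, nipped between bed and roller with at least 1 N, at rest, and the backstop's face is within 3 mm of its heel (all of step 2 and linear speed of gauge below 0.01 m/s); the robot touches nothing.
It fails at once if the gauge is forced: more than 30 N between it and the roller head (contact force between gauge and head above 30 N).
It fails at once if the robot presses on the roller head with more than 15 N (contact force between any of the fingers, the arm and head above 15 N).
It fails at once if a bystander is moved by more than 30 mm (distance of any of spatula, jar_tall, jar_low, bowl, cup, cutter from where it was at the start of the episode above 0.03 m).
It also fails if it takes over 61 s, if anything falls off the work surface, if the arm or the gripper's body presses on something with over 40 N, if the wrist force passes 120 N, or if a joint passes its speed limit or range.

## Working session

There is one attempt and no reset: what is moved stays moved. The work goes in short steps, Python scripts to look and compute and a tool call to move; the robot and the scene stay as the last step left them, time stands still between calls to the robot, and variables do not carry over. Pictures are saved under pics/ and viewed, at most 10 in all, crops included, and the job is handed in when it is done.

Besides the shell and the picture viewer there is one more tool, called after "Emit:" as a command line: name --pt "numbers of a row" for each row, then --argument value for the rest. drive_tool: Moves the arm, as the interface text tells. Its arguments: {"type":"object","properties":{"moves":{"type":"array","items":{"type":"array","items":{"type":"number"}}},"force":{"type":"number"}},"required":["moves"]}

```bash
mkdir -p pics
cat > h.py <<'E'
import numpy as np, cv2, json
from rig import r, viewer
def snap(n,f):
    c=viewer.read_camera(n); cv2.imwrite(f'pics/{f}.png',c['color'][:,:,::-1])
    json.dump({k:np.asarray(c[k]).tolist() for k in c if k!='color'},open(f'pics/{f}.json','w')); return c
def ray(f,u,v):
    c=json.load(open(f'pics/{f}.json')); R=cv2.Rodrigues(np.array(c['rvec'],float))[0]; t=np.array(c['tvec'],float).ravel()
    x=(u-c['cx'])/c['fx']; y=(v-c['cy'])/c['fy']
    if f.startswith('wrist'):
        a=np.hypot(x,y); d=np.array([np.sin(a)*x/max(a,1e-9),np.sin(a)*y/max(a,1e-9),np.cos(a)])
    else: d=np.array([x,y,1.])
    return -R.T@t, R.T@d
def pt(f,u,v,z):
    o,d=ray(f,u,v); return o+d*(z-o[2])/d[2]
def proj(f,P):
    c=json.load(open(f'pics/{f}.json')); K=np.array([[c['fx'],0,c['cx']],[0,c['fy'],c['cy']],[0,0,1.]])
    return cv2.projectPoints(np.array(P,float).reshape(-1,1,3),np.array(c['rvec'],float),np.array(c['tvec'],float),K,None)[0][:,0]
def crop(f,out,x0,y0,w,h,s):
    im=cv2.imread(f'pics/{f}.png')[y0:y0+h,x0:x0+w]; cv2.imwrite(f'pics/{out}.png',cv2.resize(im,None,fx=s,fy=s,interpolation=cv2.INTER_CUBIC))
E
python3 - <<'E'
from h import *
snap('top','top1');snap('side','side1')
a=cv2.imread('pics/top1.png');b=cv2.imread('pics/side1.png')
for f in('top1','side1'): print(ray(f,320,240))
print(r.state()['time_s'])
E
```

```text
(array([ 0.48316172, -0.01624694,  1.38601539]), array([ 0.09486906,  0.0303855 , -0.99523728]))
(array([0.22721251, 0.71672257, 0.88123079]), array([ 0.33963495, -0.6134579 , -0.71312416]))
0.1
```

View pics/top1.png

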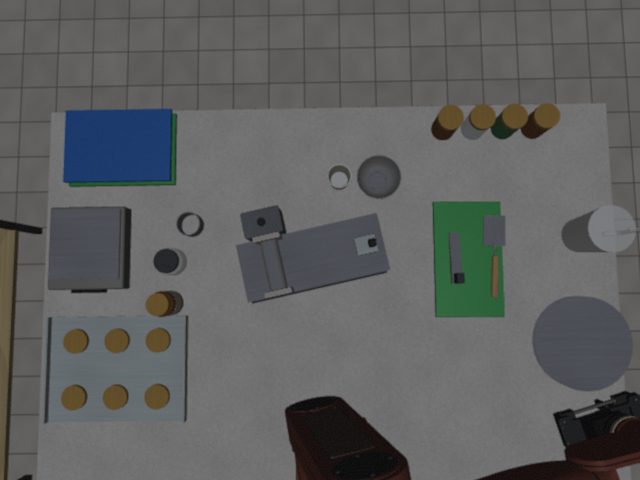

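View pics/side1.png

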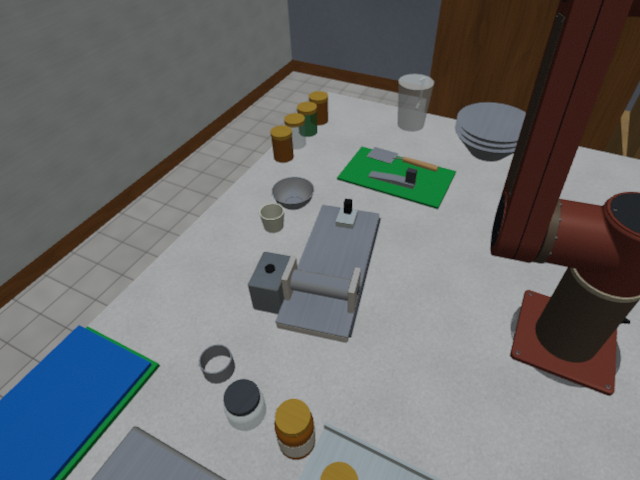

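Top view: sheeter at about (312,258) with the roller near (272,265) and backstop near (368,245). The gauge handle is at (459,278) and its tip at (455,234), with the spatula to its right. I'll enlarge both.

Run:
```python
from h import *
crop('top1','c1',232,200,160,110,5)
crop('top1','c2',428,196,84,126,4.7)
```

```text
(no output)
```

View pics/c1.png

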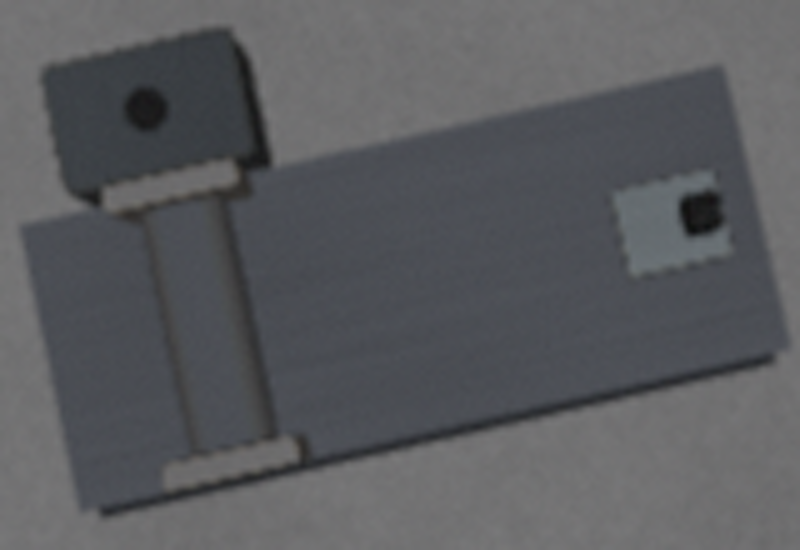

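View pics/c2.png

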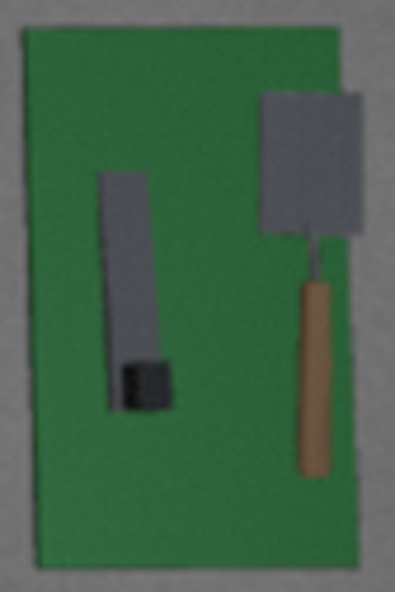

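Crop 1 corners: bed (22,227), (722,67), (790,348), (85,512); stop top (612,195), (713,172), (733,252), (633,278); tab top centre (701,213); the cheek tops are also visible. Crop 2: gauge tip corners (99,172) and (147,172); handle top about (125,361), (167,361), (172,408), (127,410).

Run:
```python
from h import *
np.set_printoptions(precision=4,suppress=True)
A=lambda x,y,z: pt('top1',232+(x+.5)/5-.5,200+(y+.5)/5-.5,z)
B=lambda x,y,z: pt('top1',428+(x+.5)/4.7-.5,196+(y+.5)/4.7-.5,z)
bed=np.array([A(*p,.04) for p in[(22,227),(722,67),(790,348),(85,512)]]);print(bed)
print('edges',[np.linalg.norm(bed[i]-bed[(i+1)%4]) for i in range(4)])
d=(bed[0]+bed[3]-bed[1]-bed[2])[:2];yaw=np.arctan2(d[1],d[0]);c=bed.mean(0);print('sheeter',c,yaw)
ex=np.array([np.cos(yaw),np.sin(yaw)]);ey=np.array([-ex[1],ex[0]])
loc=lambda P:np.array([(P-c)[:2]@ex,(P-c)[:2]@ey])
for n,p,z in[('stop',[(612,195),(633,278),(733,252),(713,172)],.06),('tab',[(701,213)],.102),('ch1',[(102,190),(238,160),(247,190),(110,217)],.12),('ch2',[(163,463),(295,434),(302,460),(170,488)],.12)]:
  for q in p: print(n,A(*q,z),loc(A(*q,z)))
t=[B(99,172,.017),B(147,172,.017)];h=[B(*q,.072) for q in[(125,361),(167,361),(172,408),(127,410)]]
print('tip',t,np.mean(t,0));print('handle',np.array(h),np.mean(h,0))
e=(np.mean(t,0)-np.mean(h,0));print('gauge yaw',np.arctan2(e[1],e[0]),np.linalg.norm(e[:2]))
print('heelL',B(110,410,.027))
# side
o=r.state();print(o['ee_pos'],o['ee_rot'],o['gripper_width'])
# predicted projections in side for check
H=np.mean(h,0);P=[[*H[:2],.072],[*np.mean(t,0)[:2],.012]]
tb=A(701,213,.102);P.append(tb); P+=list(bed)
print(proj('side1',P))
```

```text
[[ 0.6005  0.2685  0.04  ]
 [ 0.6879 -0.1388  0.04  ]
 [ 0.5243 -0.1742  0.04  ]
 [ 0.4359  0.2316  0.04  ]]
edges [np.float64(0.4166106270664991), np.float64(0.1673968187800064), np.float64(0.41534259375659877), np.float64(0.16859352055624288)]
sheeter [0.5621 0.0468 0.04  ] 1.7836727525305576
stop [ 0.6122 -0.0727  0.06  ] [-0.1274 -0.0236]
stop [ 0.5646 -0.0838  0.06  ] [-0.1282  0.0252]
stop [ 0.5786 -0.1409  0.06  ] [-0.1869  0.0236]
stop [ 0.6245 -0.1305  0.06  ] [-0.1865 -0.0235]
tab [ 0.5974 -0.1198  0.102 ] [-0.1703  0.0007]
ch1 [0.6131 0.2079 0.12  ] [ 0.1467 -0.0839]
ch1 [0.6285 0.1335 0.12  ] [ 0.0708 -0.0832]
ch1 [0.612  0.1287 0.12  ] [ 0.0695 -0.066 ]
ch1 [0.5983 0.2035 0.12  ] [ 0.1456 -0.0684]
ch2 [0.4645 0.1747 0.12  ] [0.1457 0.0684]
ch2 [0.4791 0.1033 0.12  ] [0.0728 0.0692]
ch2 [0.4651 0.0996 0.12  ] [0.0721 0.0837]
ch2 [0.451 0.171 0.12 ] [0.1449 0.0824]
tip [array([ 0.6312, -0.3529,  0.017 ]), array([ 0.6307, -0.3828,  0.017 ])] [ 0.631  -0.3679  0.017 ]
handle [[ 0.5118 -0.3508  0.072 ]
 [ 0.5115 -0.3757  0.072 ]
 [ 0.4836 -0.3776  0.072 ]
 [ 0.4828 -0.3509  0.072 ]] [ 0.4974 -0.3637  0.072 ]
gauge yaw -0.031050906148701526 0.1336077509289504
heelL [ 0.4829 -0.3519  0.027 ]
[ 0.1761 -0.5991  0.2385] [-3.1399 -0.0002  0.2858] 0.9984550967020754
[[410.8287 170.799 ]
 [369.9507 174.5875]
 [348.0419 201.0709]
 [275.586  321.1676]
 [322.3736 204.804 ]
 [378.8552 213.534 ]
 [347.7003 335.9079]]
```

Emit:
drive_tool --pt "100 30 20 0 -0.3" --pt "100 65 45 0 -0.6" --pt "100 100 70 0 -0.9" --pt "100 135 95 0 -1.2" --pt "100 170 120 0 -1.5" --pt "100 205 150 0 -1.8" --pt "100 240 175 0 -2.1" --pt "100 270 195 -10 -2.4" --pt "100 295 215 -30 -2.7" --pt "100 312 228 -55 -2.9" --pt "100 321 234 -80 -2.9" --pt "100 321 234 -90 -2.9" --pt "100 321 234 -90 -2.9" --pt "100 321 234 -90 -2.9" --pt "100 321 234 -90 -2.9" --force 40

```text
time_s: 1.6
ee_pos: [0.4974, -0.3671, 0.1514]
ee_rot: [3.14, -0.002, -0.019]
force: [-1.7, 0.3, -0.4]
gripper_width: 1.003
grip_force: 0.0
```

Run:
```python
from h import *
snap('wrist','wrist1');s=r.state();print(s['ee_pos'],s['ee_rot'],s['force'],ray('wrist1',320,240))
```

```text
[ 0.49740261 -0.36699588  0.15135798] [ 3.13963500e+00 -2.02947585e-03 -1.89934782e-02] [ 0.8431968  -0.65544149  0.78981882] (array([ 0.5642979 , -0.37007212,  0.2975052 ]), array([-0.22413639,  0.00967797, -0.97450973]))
```

View pics/wrist1.png

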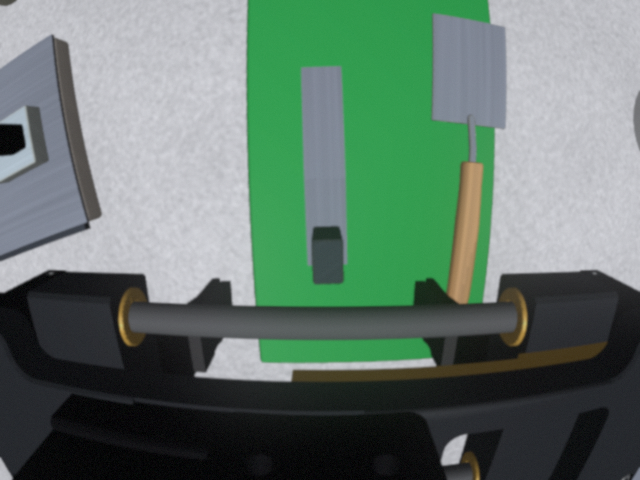

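The wrist view shows the handle at (312–343, 228–283), centred between the fingers (about 210 and 435). Tip corners are at (302,67) and (341,67).

Run:
```python
from h import *
np.set_printoptions(precision=4,suppress=True)
for q,z in[((302,67),.017),((341,67),.017),((312,283),.072),((343,283),.072),((314,240),.072),((341,240),.072),((314,228),.072),((341,228),.072),((308,265),.027)]: print(q,z,pt('wrist1',*q,z))
```

```text
(302, 67) 0.017 [ 0.6331 -0.3565  0.017 ]
(341, 67) 0.017 [ 0.6326 -0.3857  0.017 ]
(312, 283) 0.072 [ 0.4842 -0.3621  0.072 ]
(343, 283) 0.072 [ 0.4838 -0.382   0.072 ]
(314, 240) 0.072 [ 0.5125 -0.3641  0.072 ]
(341, 240) 0.072 [ 0.5122 -0.3809  0.072 ]
(314, 228) 0.072 [ 0.5201 -0.3643  0.072 ]
(341, 228) 0.072 [ 0.5198 -0.381   0.072 ]
(308, 265) 0.027 [ 0.4828 -0.3578  0.027 ]
```

Emit:
drive_tool --pt "100 1 -2 -20 0" --pt "100 1 -2 -45 0" --pt "100 1 -2 -70 0" --pt "100 1 -2 -88 0" --pt "100 1 -2 -96 0" --pt "100 1 -2 -96 0" --pt "100 1 -2 -96 0" --pt "0 1 -2 -96 0" --pt "0 1 -2 -96 0" --pt "0 1 -2 -96 0" --pt "0 1 -2 -96 0" --pt "0 1 -2 -96 0" --pt "0 1 -2 -96 0" --pt "0 1 -2 -96 0" --pt "0 1 -2 -96 0" --pt "0 1 -2 -96 0" --force 50

```text
time_s: 3.25
ee_pos: [0.4982, -0.3677, 0.0535]
ee_rot: [3.142, 0.0, -0.018]
force: [0.1, -1.7, -0.0]
gripper_width: 0.262
grip_force: 0.3
```

Emit:
drive_tool --pt "0 0 0 0 0" --pt "0 0 0 0 0" --pt "0 0 0 0 0" --pt "0 0 0 0 0"

```text
time_s: 3.65
ee_pos: [0.4982, -0.3677, 0.0535]
ee_rot: [3.142, 0.0, -0.018]
force: [0.2, -0.7, -1.5]
gripper_width: 0.224
grip_force: 50.0
```

Emit:
drive_tool --pt "0 0 0 8 0" --pt "0 0 0 25 0" --pt "0 0 0 50 0" --pt "0 0 0 80 0" --pt "0 2 8 110 0.3" --pt "0 6 25 135 1" --pt "0 12 55 150 2.1" --pt "0 18 85 150 3.3" --pt "0 25 115 150 4.6" --pt "0 32 145 150 5.9" --pt "0 39 175 150 7.2" --pt "0 46 205 150 8.5" --pt "0 53 235 150 9.8" --pt "0 60 265 150 11.1" --pt "0 66 293 150 12.4" --pt "0 71 317 150 13.7" --pt "0 75 335 150 15" --pt "0 77 345 150 16.2" --pt "0 78 349 150 17" --pt "0 78 349 150 17.2"

```text
time_s: 5.65
ee_pos: [0.5765, -0.0179, 0.2051]
ee_rot: [3.14, 0.0, 1.786]
force: [-0.1, -0.2, -1.6]
gripper_width: 0.225
grip_force: 50.0
```

Emit:
drive_tool --pt "0 0 0 0 0" --pt "0 0 0 0 0" --pt "0 0 0 -20 0" --pt "0 0 0 -45 0" --pt "0 0 0 -65 0" --pt "0 0 0 -75 0" --pt "0 0 0 -75 0" --pt "0 0 0 -75 0" --pt "0 0 0 -75 0" --pt "0 0 0 -75 0"

```text
time_s: 6.65
ee_pos: [0.5771, -0.0188, 0.1299]
ee_rot: [3.14, 0.001, 1.783]
force: [-0.5, -0.7, -1.4]
gripper_width: 0.221
grip_force: 50.0
```

Run:
```python
from h import *
snap('top','top2');snap('side','side2');s=r.state();print(s['time_s'],s['ee_pos'],s['ee_rot'],s['force'],s['grip_force'])
a=cv2.imread('pics/top2.png')[190:310,225:405];b=cv2.imread('pics/side2.png')[170:350,240:400]
a=cv2.resize(a,(480,320));b=cv2.resize(b,(320,360));
c=np.zeros((360,800,3),np.uint8);c[:320,:480]=a;c[:,480:]=b;cv2.imwrite('pics/m2.png',c)
```

```text
6.75 [ 0.57675833 -0.01872767  0.12946603] [3.14017742e+00 6.02043181e-04 1.78329317e+00] [-0.17254145 -0.40381301 -0.71698312] 49.99966749921441
```

View pics/m2.png

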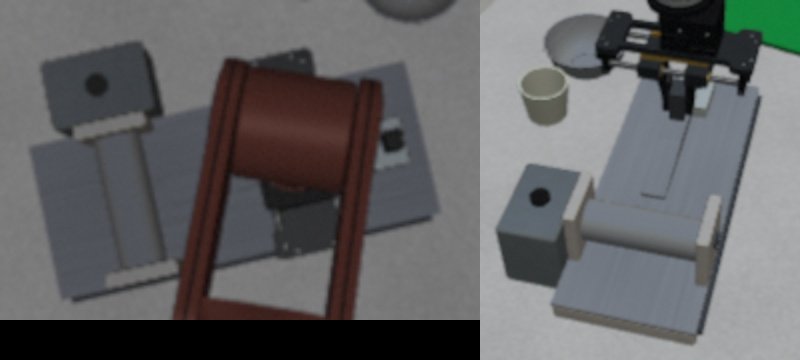

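The gauge hangs level above the bed on the middle line, its tip short of the roller. I'll lower it gently.

Emit:
drive_tool --pt "0 0 0 -15 0" --pt "0 0 0 -32 0" --pt "0 0 0 -42 0" --pt "0 0 0 -45 0" --pt "0 0 0 -46 0" --pt "0 0 0 -47 0" --pt "0 0 0 -47 0" --pt "0 0 0 -47 0"

```text
time_s: 7.55
ee_pos: [0.5766, -0.0187, 0.082]
ee_rot: [3.141, 0.0, 1.783]
force: [-0.8, -0.7, -1.2]
gripper_width: 0.226
grip_force: 50.0
```

Emit:
drive_tool --pt "0 0 0 -0.5 0" --pt "0 0 0 -1 0" --pt "0 0 0 -1.5 0" --pt "0 0 0 -1.5 0" --pt "0 0 0 -1.5 0"

```text
time_s: 8.05
ee_pos: [0.5766, -0.0187, 0.0814]
ee_rot: [3.141, 0.0, 1.783]
force: [-4.0, 0.2, 7.9]
gripper_width: 0.226
grip_force: 50.0
```

Emit:
drive_tool --pt "0 0 0 0.7 0" --pt "0 -1 5 0.7 0" --pt "0 -2.5 12 0.7 0" --pt "0 -4.2 20 0.7 0" --pt "0 -6 28 0.7 0" --pt "0 -7.7 36 0.7 0" --pt "0 -9 42 0.7 0" --pt "0 -9.5 44 0.7 0" --pt "0 -9.5 44 0.7 0" --pt "0 -9.5 44 0.7 0" --pt "0 -9.5 44 0.7 0"

```text
time_s: 9.15
ee_pos: [0.5671, 0.0264, 0.0815]
ee_rot: [3.14, -0.0, 1.784]
force: [0.5, -1.2, 5.6]
gripper_width: 0.227
grip_force: 50.0
```

Emit:
drive_tool --pt "0 -0.4 2 0 0" --pt "0 -0.8 4 0 0" --pt "0 -1.3 6 0 0" --pt "0 -1.7 8 0 0" --pt "0 -2.1 10 0 0" --pt "0 -2.5 12 0 0" --pt "0 -2.9 13.5 0 0" --pt "0 -2.9 13.5 0 0" --pt "0 -2.9 13.5 0 0"

```text
time_s: 10.05
ee_pos: [0.5643, 0.0394, 0.0815]
ee_rot: [3.14, 0.001, 1.784]
force: [0.6, -3.3, 6.1]
gripper_width: 0.226
grip_force: 50.0
```

Emit:
drive_tool --pt "0 -0.3 1.5 0 0" --pt "0 -0.6 3 0 0" --pt "0 -0.6 3 0 0"

```text
time_s: 10.35
ee_pos: [0.5637, 0.0423, 0.0815]
ee_rot: [3.14, 0.001, 1.784]
force: [1.1, -3.3, 5.7]
gripper_width: 0.225
grip_force: 50.0
```

Emit:
drive_tool --pt "0 -0.3 1.5 0 0" --pt "0 -0.6 3 0 0" --pt "0 -0.6 3 0 0"

```text
time_s: 10.65
ee_pos: [0.5631, 0.0453, 0.0815]
ee_rot: [3.14, 0.001, 1.784]
force: [1.0, -2.5, 6.0]
gripper_width: 0.226
grip_force: 50.0
```

Emit:
drive_tool --pt "0 -0.3 1.5 0 0" --pt "0 -0.6 3 0 0" --pt "0 -0.6 3 0 0"

```text
time_s: 10.95
ee_pos: [0.5625, 0.0483, 0.0815]
ee_rot: [3.14, 0.001, 1.784]
force: [0.3, -3.4, 6.1]
gripper_width: 0.221
grip_force: 50.0
```

Emit:
drive_tool --pt "0 -0.2 1 0.3 0" --pt "0 -0.4 2 0.3 0" --pt "0 -0.4 2 0.3 0"

```text
time_s: 11.25
ee_pos: [0.5619, 0.0502, 0.0815]
ee_rot: [3.141, 0.0, 1.784]
force: [1.8, -3.2, 5.4]
gripper_width: 0.228
grip_force: 50.0
```

Emit:
drive_tool --pt "0 -0.2 1 0 0" --pt "0 -0.4 2 0 0" --pt "0 -0.4 2 0 0"

```text
time_s: 11.55
ee_pos: [0.5615, 0.0521, 0.0815]
ee_rot: [3.141, 0.001, 1.784]
force: [1.4, -2.9, 5.4]
gripper_width: 0.228
grip_force: 50.0
```

Emit:
drive_tool --pt "0 -0.2 1 0 0" --pt "0 -0.4 2 0 0" --pt "0 -0.4 2 0 0"

```text
time_s: 11.85
ee_pos: [0.5611, 0.0541, 0.0815]
ee_rot: [3.141, 0.001, 1.784]
force: [0.2, -3.9, 5.4]
gripper_width: 0.228
grip_force: 50.0
```

Emit:
drive_tool --pt "0 -0.2 1 0 0" --pt "0 -0.3 1.5 0 0" --pt "0 -0.3 1.5 0 0"

```text
time_s: 12.15
ee_pos: [0.5608, 0.0555, 0.0815]
ee_rot: [3.141, 0.001, 1.784]
force: [0.8, -2.9, 6.2]
gripper_width: 0.228
grip_force: 50.0
```

Emit:
drive_tool --pt "0 -0.2 1 0 0" --pt "0 -0.3 1.5 0 0" --pt "0 -0.3 1.5 0 0"

```text
time_s: 12.45
ee_pos: [0.5605, 0.057, 0.0815]
ee_rot: [3.141, 0.001, 1.784]
force: [0.0, -2.6, 5.4]
gripper_width: 0.223
grip_force: 50.0
```

Emit:
drive_tool --pt "0 -0.2 1 0 0" --pt "0 -0.4 2 0 0" --pt "0 -0.6 3 0 0" --pt "0 -0.6 3 0 0"

```text
time_s: 12.85
ee_pos: [0.5599, 0.0601, 0.0815]
ee_rot: [3.141, 0.001, 1.784]
force: [1.1, -2.9, 5.6]
gripper_width: 0.228
grip_force: 50.0
```

Emit:
drive_tool --pt "0 -0.2 1 0 0" --pt "0 -0.4 2 0 0" --pt "0 -0.6 3 0 0" --pt "0 -0.6 3 0 0"

```text
time_s: 13.25
ee_pos: [0.5593, 0.063, 0.0815]
ee_rot: [3.141, 0.001, 1.784]
force: [0.1, -3.4, 6.1]
gripper_width: 0.225
grip_force: 50.0
```

Emit:
drive_tool --pt "0 -0.2 1 0 0" --pt "0 -0.4 2 0 0" --pt "0 -0.6 3 0 0" --pt "0 -0.6 3 0 0"

```text
time_s: 13.65
ee_pos: [0.5587, 0.0661, 0.0815]
ee_rot: [3.141, 0.001, 1.784]
force: [1.6, -3.6, 4.8]
gripper_width: 0.227
grip_force: 50.0
```

Emit:
drive_tool --pt "0 -0.2 1 0 0" --pt "0 -0.4 2 0 0" --pt "0 -0.6 3 0 0" --pt "0 -0.6 3 0 0"

```text
time_s: 14.05
ee_pos: [0.5581, 0.069, 0.0815]
ee_rot: [3.141, 0.001, 1.784]
force: [1.4, -3.8, 6.1]
gripper_width: 0.226
grip_force: 50.0
```

Emit:
drive_tool --pt "0 -0.2 1 0 0" --pt "0 -0.4 2 0 0" --pt "0 -0.6 3 0 0" --pt "0 -0.6 3 0 0"

```text
time_s: 14.45
ee_pos: [0.5575, 0.072, 0.0815]
ee_rot: [3.141, 0.001, 1.784]
force: [0.3, -3.5, 4.8]
gripper_width: 0.228
grip_force: 50.0
```

Emit:
drive_tool --pt "0 -0.2 1 0 0" --pt "0 -0.4 2 0 0" --pt "0 -0.6 3 0 0" --pt "0 -0.6 3 0 0"

```text
time_s: 14.85
ee_pos: [0.5569, 0.075, 0.0815]
ee_rot: [3.141, 0.001, 1.784]
force: [1.4, -3.4, 6.4]
gripper_width: 0.227
grip_force: 50.0
```

Emit:
drive_tool --pt "0 -0.2 1 0 0" --pt "0 -0.4 2 0 0" --pt "0 -0.6 3 0 0" --pt "0 -0.6 3 0 0"

```text
time_s: 15.25
ee_pos: [0.5563, 0.0781, 0.0815]
ee_rot: [3.141, 0.001, 1.784]
force: [0.7, -3.1, 5.7]
gripper_width: 0.223
grip_force: 50.0
```

Emit:
drive_tool --pt "0 -0.2 1 0 0" --pt "0 -0.4 2 0 0" --pt "0 -0.6 3 0 0" --pt "0 -0.6 3 0 0"

```text
time_s: 15.65
ee_pos: [0.5556, 0.081, 0.0814]
ee_rot: [3.141, 0.001, 1.784]
force: [0.7, -3.1, 6.2]
gripper_width: 0.224
grip_force: 50.0
```

Emit:
drive_tool --pt "0 -0.2 1 0 0" --pt "0 -0.4 2 0 0" --pt "0 -0.6 3 0 0" --pt "0 -0.6 3 0 0"

```text
time_s: 16.05
ee_pos: [0.5555, 0.082, 0.0814]
ee_rot: [3.141, 0.004, 1.784]
force: [1.6, -11.0, 5.0]
gripper_width: 0.221
grip_force: 50.0
```

Emit:
drive_tool --pt "0 0 0 0 0" --pt "0 0 0 0 0" --pt "0 0.3 -1.4 0.3 0" --pt "0 0.3 -1.4 0.3 0" --pt "0 0.3 -1.4 0.3 0"

```text
time_s: 16.55
ee_pos: [0.5555, 0.082, 0.0815]
ee_rot: [3.141, 0.001, 1.783]
force: [3.0, -6.0, 2.9]
gripper_width: 0.232
grip_force: 50.0
```

Emit:
drive_tool --pt "0 0 -0.5 0.2 0" --pt "0 0 -0.5 0.2 0" --pt "50 0 -0.5 0.2 0" --pt "50 0 -0.5 0.2 0" --pt "50 0 -0.5 0.2 0" --pt "50 0 -0.5 0.2 0" --pt "50 0 -0.5 0.2 0" --pt "50 0 -0.5 0.2 0"

```text
time_s: 17.35
ee_pos: [0.555, 0.0821, 0.0814]
ee_rot: [-3.141, -0.0, 1.783]
force: [1.6, 0.5, -1.1]
gripper_width: 0.493
grip_force: 0.0
```

Emit:
drive_tool --pt "50 0 0 10 0" --pt "50 0 0 30 0" --pt "50 0 0 55 0" --pt "50 0 0 75 0" --pt "60 2 -10 85 0" --pt "70 7 -35 90 0" --pt "80 14 -65 90 0" --pt "80 21 -100 90 0" --pt "80 29 -135 90 0" --pt "80 36 -168 90 0" --pt "80 41 -190 90 0" --pt "80 43.5 -203.5 90 0" --pt "80 43.5 -203.5 90 0" --pt "80 43.5 -203.5 90 0" --pt "80 43.5 -203.5 90 0"

```text
time_s: 18.85
ee_pos: [0.5983, -0.1204, 0.1714]
ee_rot: [-3.141, -0.001, 1.784]
force: [-0.7, -0.6, -0.0]
gripper_width: 0.802
grip_force: 0.0
```

Run:
```python
from h import *
snap('wrist','wrist2');snap('top','top3');s=r.state();print(s['time_s'],s['ee_pos'],s['ee_rot'])
```

```text
18.95 [ 0.59847391 -0.12030348  0.17151557] [-3.14145315e+00 -3.21658834e-04  1.78477572e+00]
```

View pics/wrist2.png

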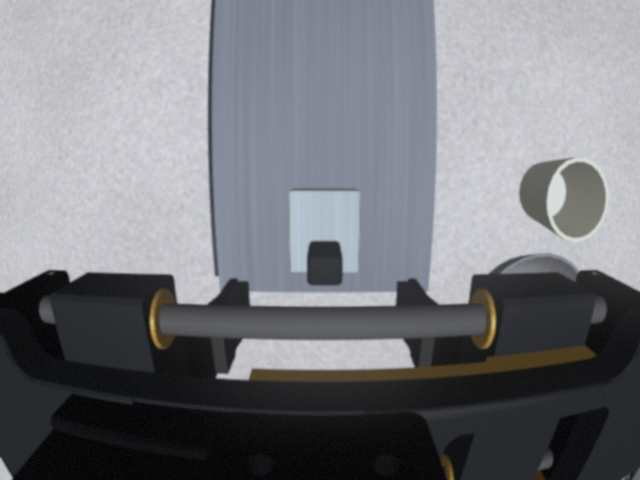

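Wrist view: stop top front edge at v≈189 (290–359), tab top at about (307–343, 254–285). It is centred between the fingers.

Run:
```python
from h import *
np.set_printoptions(precision=4,suppress=True)
c=np.array([.5621,.0468]);y=1.7837;ex=np.array([np.cos(y),np.sin(y)]);ey=np.array([-ex[1],ex[0]])
L=lambda P:np.array([(P[:2]-c)@ex,(P[:2]-c)@ey])
for q,z in[((290,189),.06),((359,189),.06),((359,272),.06),((307,284),.102),((343,284),.102),((309,254),.102),((341,254),.102)]: print(q,L(pt('wrist2',*q,z)))
print('tcp',L(np.array(r.state()['ee_pos'])),'gauge',L(np.array([.5555,.082])))
crop('top3','c3',232,200,160,110,5)
```

```text
(290, 189) [-0.1293  0.0225]
(359, 189) [-0.1293 -0.0254]
(359, 272) [-0.1897 -0.0267]
(307, 284) [-0.1838  0.0095]
(343, 284) [-0.1838 -0.0127]
(309, 254) [-0.1646  0.0081]
(341, 254) [-0.1646 -0.0112]
tcp [-0.171  -0.0002] gauge [ 0.0358 -0.001 ]
```

View pics/c3.png

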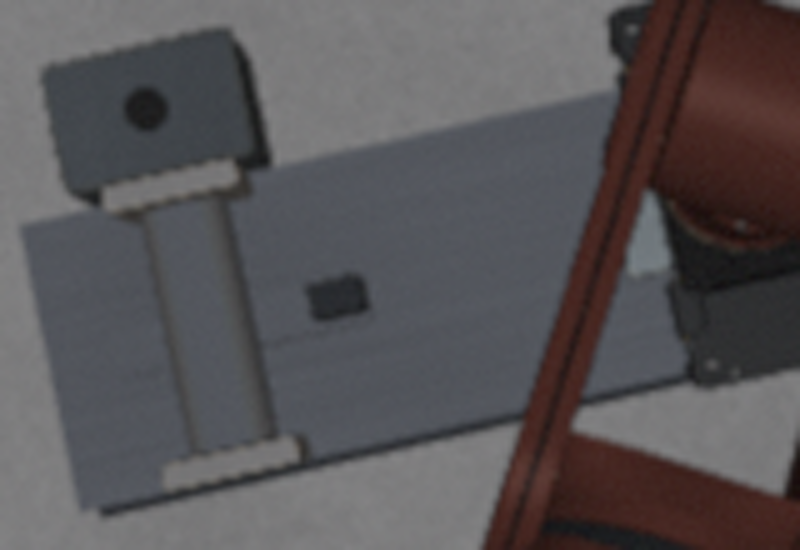

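Emit:
drive_tool --pt "80 0.6 -3 -20 0" --pt "80 0.6 -3 -45 0" --pt "80 0.6 -3 -70 0" --pt "80 0.6 -3 -83 0" --pt "80 0.6 -3 -88 0" --pt "80 0.6 -3 -88 0" --pt "0 0.6 -3 -88 0" --pt "0 0.6 -3 -88 0" --pt "0 0.6 -3 -88 0" --pt "0 0.6 -3 -88 0" --pt "0 0.6 -3 -88 0" --pt "0 0.6 -3 -88 0" --pt "0 0.6 -3 -88 0" --pt "0 0.6 -3 -88 0" --pt "0 0.6 -3 -88 0" --pt "0 0.6 -3 -88 0" --pt "0 0.6 -3 -88 0" --force 25

```text
time_s: 20.65
ee_pos: [0.6003, -0.1243, 0.0836]
ee_rot: [3.139, 0.0, 1.783]
force: [5.0, 0.5, -3.6]
gripper_width: 0.249
grip_force: 25.0
```

Emit:
drive_tool --pt "0 0.5 3 0 0" --pt "0 -1 8 0 0" --pt "0 -2.5 15 0 0" --pt "0 -4.5 24 0 0" --pt "0 -7 36 0 0" --pt "0 -9.5 48 0 0" --pt "0 -12.5 61 0 0" --pt "0 -15.5 74 0 0" --pt "0 -18.5 88 0 0" --pt "0 -21.5 102 0 0" --pt "0 -24.5 114 0 0" --pt "0 -26.5 122 0 0" --pt "0 -27.5 127 0 0" --pt "0 -27.5 127 0 0" --pt "0 -27.5 127 0 0" --pt "0 -27.5 127 0 0"

```text
time_s: 22.25
ee_pos: [0.5726, 0.0044, 0.0836]
ee_rot: [3.139, -0.001, 1.784]
force: [7.8, 3.6, -5.2]
gripper_width: 0.253
grip_force: 25.0
```

Emit:
drive_tool --pt "0 -0.4 2 0 0" --pt "0 -0.8 4 0 0" --pt "0 -1.3 6 0 0" --pt "0 -1.7 8 0 0" --pt "0 -2.1 10 0 0" --pt "0 -2.1 10 0 0" --pt "0 -2.1 10 0 0"

```text
time_s: 22.95
ee_pos: [0.5706, 0.0136, 0.0836]
ee_rot: [3.139, -0.0, 1.784]
force: [9.1, 1.8, -6.2]
gripper_width: 0.246
grip_force: 25.0
```

Run:
```python
from h import *
snap('wrist','wrist3')
crop('wrist3','c4',200,20,240,280,2.1)
s=r.state();print(s['time_s'],s['ee_pos'],s['force'])
```

```text
23.0 [0.570583   0.01355293 0.08363849] [ 9.93216425 -0.10090242 -4.91027784]
```

View pics/c4.png

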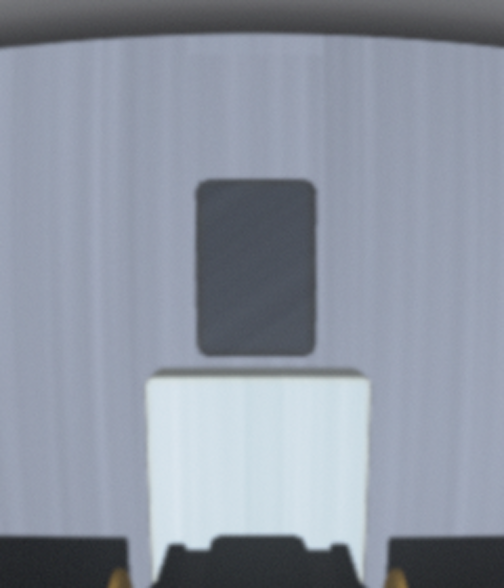

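The stop's front edge is a few mm short of the handle block and heel. I'll relieve the side load and creep up.

Emit:
drive_tool --pt "0 0.5 1 0.3 0" --pt "0 0.3 2 0.3 0" --pt "0 0.1 3 0.3 0" --pt "0 -0.1 4 0.3 0" --pt "0 -0.3 5 0.3 0" --pt "0 -0.3 5 0.3 0" --pt "0 -0.3 5 0.3 0"

```text
time_s: 23.7
ee_pos: [0.5696, 0.0183, 0.0836]
ee_rot: [3.14, -0.0, 1.784]
force: [7.6, -0.3, -5.8]
gripper_width: 0.25
grip_force: 25.0
```

Emit:
drive_tool --pt "0 -0.2 1 0 0" --pt "0 -0.2 1 0 0"

```text
time_s: 23.9
ee_pos: [0.5694, 0.0193, 0.0836]
ee_rot: [3.14, -0.0, 1.784]
force: [7.3, -0.3, -6.1]
gripper_width: 0.254
grip_force: 25.0
```

Emit:
drive_tool --pt "0 -0.2 1 0 0" --pt "0 -0.2 1 0 0"

```text
time_s: 24.1
ee_pos: [0.5692, 0.0203, 0.0836]
ee_rot: [3.14, 0.0, 1.784]
force: [7.4, -0.2, -6.2]
gripper_width: 0.253
grip_force: 25.0
```

Emit:
drive_tool --pt "0 -0.2 0.8 0 0" --pt "0 -0.2 0.8 0 0"

```text
time_s: 24.3
ee_pos: [0.569, 0.0211, 0.0836]
ee_rot: [3.14, 0.0, 1.784]
force: [7.7, 0.1, -7.3]
gripper_width: 0.251
grip_force: 25.0
```

Emit:
drive_tool --pt "0 -0.1 0.6 0 0" --pt "0 -0.1 0.6 0 0"

```text
time_s: 24.5
ee_pos: [0.569, 0.0212, 0.0836]
ee_rot: [3.14, 0.001, 1.784]
force: [7.0, -1.6, -6.9]
gripper_width: 0.248
grip_force: 25.0
```

Emit:
drive_tool --pt "0 -0.1 0.5 0 0" --pt "0 -0.1 0.5 0 0"

```text
time_s: 24.7
ee_pos: [0.569, 0.0212, 0.0837]
ee_rot: [3.14, 0.002, 1.783]
force: [8.1, -3.5, -7.0]
gripper_width: 0.249
grip_force: 25.0
```

The stop has touched the heel: position held at y=0.0212 while the force rose by about 3.5 N, where predicted. I'll unload, open and lift.

Emit:
drive_tool --pt "0 0 0 0 0" --pt "0 0 0 0 0" --pt "0 0.4 -0.5 0 0" --pt "0 0.4 -0.5 0 0" --pt "70 0.4 -0.5 0 0" --pt "70 0.4 -0.5 0 0" --pt "70 0.4 -0.5 0 0" --pt "70 0.4 -0.5 0 0" --pt "70 0.4 -0.5 0 0" --pt "70 0.4 -0.5 0 0" --pt "70 0.4 -0.5 0 0" --pt "70 0.4 -0.5 10 0" --pt "70 0.4 -0.5 30 0" --pt "70 0.4 -0.5 60 0" --pt "70 0.4 -0.5 90 0" --pt "70 0.4 -0.5 100 0" --pt "70 0.4 -0.5 100 0" --pt "70 0.4 -0.5 100 0"

```text
time_s: 26.5
ee_pos: [0.5684, 0.0209, 0.1829]
ee_rot: [-3.141, -0.0, 1.783]
force: [-0.4, -0.5, -0.1]
gripper_width: 0.7
grip_force: 0.0
```

Run:
```python
from h import *
snap('wrist','wrist4');s=r.state();print(s['time_s'],s['ee_pos'],s['force'])
crop('wrist4','c5',200,20,240,280,2.1)
```

```text
26.55 [0.56785963 0.02093206 0.18214945] [ 0.32038776 -0.39929688 -0.38219749]
```

View pics/c5.png

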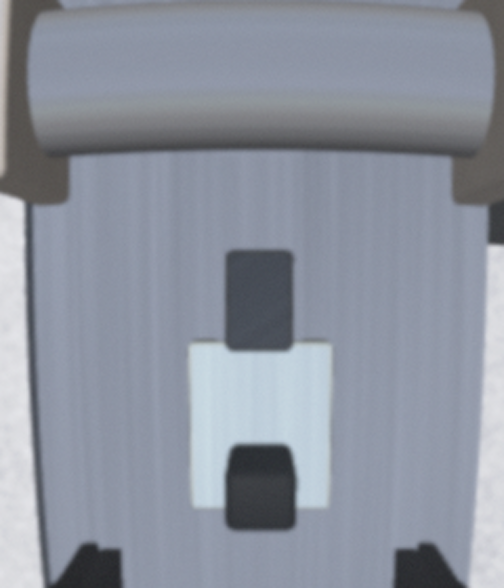

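The picture shows the backstop touching the gauge's heel, the gauge straight under the roller and the gripper clear of everything.

```bash
python3 -c "
from rig import r
print(r.close_job())"
```

```text
the job is handed in; nothing more can be done
None
```

The gauge is nipped under the roller at about 8 N net push and let go, the backstop was pushed up until it touched the heel, and the job was handed in at about 26.6 s; no verdict came back.

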